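# Open the child-resistant solvent bottle and park its cap

## Task

Open the amber solvent bottle clamped on the bench: push its child-resistant cap down and, keeping it pushed down, turn it anticlockwise (seen from above) until it is unlocked, then lift it straight off. Put the cap, mouth down, fully home over the post of the cap stand and let go of it. The glass neck must never be pushed or pulled with more than 25 N, so push firmly but by feel and do not tear at a cap that is still locked; leave everything else on the bench where it is.

Things in the scene. Friction and masses are not known exactly. Their poses are not given: they have to be found in the camera images.
- clamp: Black clamp on a 100 mm square steel foot screwed to the bench, holding the bottle (amber glass, body 64 mm across, shoulder 106 to 116 mm above the bench, neck 20 mm across), which cannot turn. Origin: middle of the foot's underside, on the bottle's axis; z up.
- bottle (a joint): Sag of the bottle on the clamp's stiff load cell, in m, positive downwards: 0.00002 m per newton pushed down along its axis (negative when pulled up), so 0.0005 m at 25 N; too small to be seen in noisy readings.
- neck_top (a point): Centre of the top rim of the bottle's neck, 148 mm above the bench; z up. Two glass hooks on the neck lie in its +x and -x directions. A sprung seal in the mouth (6 N) holds the locked cap 1 mm up off the rim against these hooks and lifts a freed cap 0.5 mm higher.
- cap_centre (a point): Centre of the white push-and-turn cap, on its axis, half-way up; z up, x towards one lug. The cap is round and ribbed, 40 mm across, 29 mm high, 45 g: a sprung outer shell (the part one grips) over a hidden inner cap, with whose parts this point moves. On the locked bottle it lies 0.5 mm below neck_top. The inner ceiling is 1.5 mm above this point.
- cap_top (a point): Middle of the shell's top, 14.5 mm above cap_centre. Unpushed, the shell only slips round idly on the inner cap. Pushed, it yields (4 N to start, then 3 N/mm, 4.4 mm to its stop). After 1 to 3 mm (differs from cap to cap) its teeth meet the inner cap's, every 30 degrees: tip on tip they feel hard, then drop in on turning, 1 to 3 mm deeper. 16 to 20 N keeps any cap meshed.
- cap_lugs (a point): On the inner cap's axis, 10.8 mm below cap_centre, level with its two lugs, which lie along this point's +x and -x; bore between them 23 mm. Locked, x is within 2 degrees of neck_top's x. After up to 30 degrees idle, the pushed shell carries the inner cap (up to 0.2 N m); 43 degrees anticlockwise frees it, a hard stop comes at about 90. Turning the shell 85 is always enough.
- stand_top (a point): Centre of the flat top of the cap stand's steel post, 47 mm above the bench; z up. The post is 16 mm across and rises from a dark round foot 68 mm across, 11 mm high, fixed to the bench. With the cap fully home its inner ceiling rests on the post's top: cap_centre is then 1.5 mm below this point.
Things that resemble listed ones, but are neither listed nor needed, are in the scene too. Leave any blue or yellow look-alike of the part that bears stand_top alone.

How it is judged:
By the outcome, as a careful person would: the job done as asked, in the order asked, and still so for the second after the job is handed in, with the robot touching nothing.
It also fails if it takes over 64 s, if anything falls off the work surface, if the arm or the gripper's body presses on something with over 40 N, if the wrist force passes 120 N, or if a joint passes its speed limit or range.

## Robot

A 6-joint arm with a two-finger parallel gripper is mounted at the origin on the work surface. World frame = base frame: x ahead of the robot, y to its left, z up, the work surface at z = 0. Lengths are in m, angles in degrees, forces in N, time in s.
With the tool pointing down it reaches from about 0.3 to 0.75 m from the base axis. Payload 8.5 kg.
Tool frame: the origin (TCP) lies on the centre line of the jaws, within the pads' length; the fingertips stand 19 mm ahead of it and the grasp point (between the pads) is the TCP; z points along the fingers, x is the direction in which the jaws open and shut, and the axes are right-handed (so a half turn about z gives the same grasp; the last joint's range is limited). The gripper opens to 85 mm and grips with 20 to 120 N. Pads are 22 mm wide; open, the fingers measure 114 mm over their backs; the gripper's body (76 mm by 85 mm) begins 54 mm behind the grasp point. The pads swing forward as they close: fully open they stand 13 mm farther back than shut.
Start: joints at [-80.231, 21.807, 74.336, -0, 83.858, -12.336], TCP at [0.207, -0.51, 0.25] pointing down, gripper open.
Joint ranges: [-178.18, 178.18], [-50.72, 133.34], [12.68, 142.11], [-81.47, 261.47], [9.98, 163.14], [-165.26, 165.26]. Speed limits (degrees/s): [136.94, 136.94, 180, 180, 180, 180].

## Interface

Orientations are given as a 3x3 rotation matrix whose columns are the frame's x, y, z axes.
In Python, from rig import env, cams, order gives the robot as it stands.
- The arm moves only by the tool step_arm, never from a script. Its argument "steps" is a list of rows, each an object with "xyz": the shift along the tool's x, y, z normalised to -1 to 1, where 1 is 0.04 m, a list of three; "turn": the turn, a rotation vector about the tool's x, y, z normalised to -1 to 1, where 1 is 0.08 rad, a list of three; "gripper": the gripper command: -1 is shut, 1 is fully open, values between are in proportion. A call has 1 to 20 rows; each row shifts and turns the commanded pose from where the row before left it, along the tool's axes as they then stand; what a row does not reach is not made up. A row lasts 1/12 s, in which the tool goes at most 41.7 mm and 7.16 degrees, less where a joint would pass 70% of its speed; a pose out of reach is approached as far as the arm can. A call with a number of a shift or a turn outside -1 to 1 is refused whole. A call with a gripper value outside its range is refused whole. The fingers move at their own pace and stop on an object; "squeeze" is the grip in N (left out, the last holds). Time passes only in rows, so rows that do not move let the fingers close. It gives the time, the measured TCP pose, the force and the opening at its end, in the units of the state.
- env.observe(): the state, without advancing time (a new reading comes with each control period).
- cams.get_image(name): name is "side" or "top" or "wrist"; returns (picture, depth): 480x640x3 uint8, red, green, blue; 480x640 float32, m along the optical axis (not along the pixel's ray), 0 where there is no reading.
- cams.camera_info(name): a dict with "fx", "fy", "cx", "cy" (pixels), "extrinsics" (4x4, takes a point from camera to world coordinates). Camera axes: x right, y down, z forward; pixel columns grow to the right and rows downward; lengths in m; the calibration is good to about 2 mm. A picture is of the moment at which its call begins: read the wrist's pose just before it. camera_info takes no time and is no camera call; for the wrist camera it gives the pose at the moment of the call.
- order.close_job(): hands the job in, once; it reports no verdict.
The state is a dict: "time_s": time; "q": joint angles; "qvel": joint speeds; "joint_efforts": joint torques, N m; "position": TCP position; "tool_rot": TCP orientation; "ft_force": force on the tool from outside, world axes, zero at the start; "wrist_torque": the same for the moment, N m; "grip_width": finger opening in m.
Only numpy, scipy, OpenCV 4.12 (cv2) and the standard library are available. Lean on these libraries where they do the work, as an engineer would, in place of code of your own. Each camera call takes 0.05 s, during which the arm holds its last target. There are 200 camera calls.

## Working session

There is one attempt and no reset: what is moved stays moved. The work goes in short steps, Python scripts to look and compute and a tool call to move; the robot and the scene stay as the last step left them, time stands still between calls to the robot, and variables do not carry over. Pictures are saved under pics/ and viewed, about 8 in all and at most 12, crops included, and the job is handed in when it is done.

Besides the shell and the picture viewer there is one more tool, called after "Request:" in YAML: its name, and indented under it one key for each argument. step_arm: Moves the arm, as the interface text tells. Scaled input: -1 to 1 covers 0.04 m each way for a shift and 0.08 rad each way for a turn. Its arguments: {"type":"object","properties":{"steps":{"type":"array"},"squeeze":{"type":"number"}},"required":["steps"]}

```bash
mkdir -p pics; ls
python3 - <<'E'
from rig import env,cams
import cv2,numpy as np
s=env.observe();print(s)
ims=[]
for n in("side","top"):
    p,d=cams.get_image(n);np.savez(f"pics/{n}0.npz",p=p,d=d);cv2.imwrite(f"pics/{n}0.png",p[:,:,::-1])
    print(n,cams.camera_info(n))
E
```

```text
pics
{'time_s': 0.0, 'q': array([-8.02323085e+01,  2.18413385e+01,  7.43851070e+01,  8.34809716e-04,
        8.38590192e+01, -1.23372374e+01]), 'qvel': array([-0.02710324, -0.04531358, -0.06384373,  0.03105496,  0.07323651,
       -0.15533771]), 'joint_efforts': array([ 2.23270115e-05, -4.48461163e+01, -2.31280088e+01, -1.06595135e-04,
        4.88329242e-03,  1.15988490e-05]), 'position': array([ 0.20690845, -0.50930532,  0.24970642]), 'tool_rot': array([[ 3.76302339e-01, -9.26496893e-01, -2.38786002e-04],
       [-9.26495783e-01, -3.76302267e-01,  1.47247540e-03],
       [-1.45409960e-03, -3.32861714e-04, -9.99998887e-01]]), 'ft_force': array([-0.23715607,  0.16152135, -0.02402976]), 'wrist_torque': array([-0.0226694 ,  0.0273425 , -0.06003248]), 'grip_width': 0.08538434169464415}
side {'fx': 522.196088287377, 'fy': 522.196088287377, 'cx': 322.9282503841628, 'cy': 236.32225120209742, 'extrinsics': array([[-0.9461266 , -0.19164587,  0.26099104,  0.32828584],
       [-0.32297952,  0.50133328, -0.80271363,  0.70263791],
       [ 0.02299325, -0.84376348, -0.53622244,  0.59797346],
       [ 0.        ,  0.        ,  0.        ,  1.        ]])}
top {'fx': 519.9993148363344, 'fy': 519.9993148363344, 'cx': 318.652825324495, 'cy': 239.01492441167562, 'extrinsics': array([[-0.01171398, -0.99894142,  0.04448388,  0.52674476],
       [-0.99991684,  0.01194222,  0.00486837,  0.00292041],
       [-0.00539445, -0.04442315, -0.99899824,  0.87636457],
       [ 0.        ,  0.        ,  0.        ,  1.        ]])}
```

View pics/top0.png

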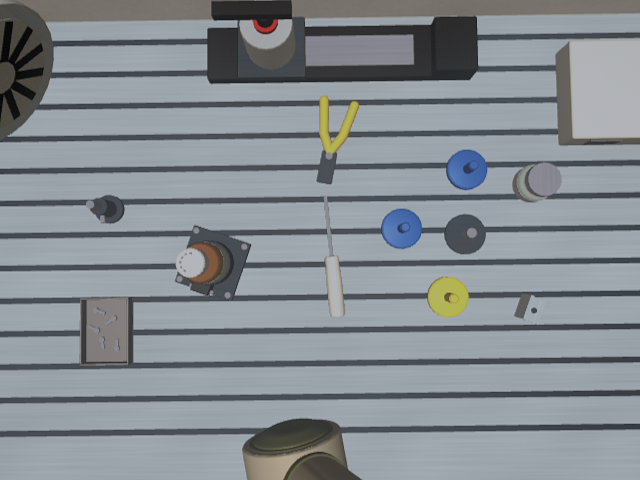

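View pics/side0.png

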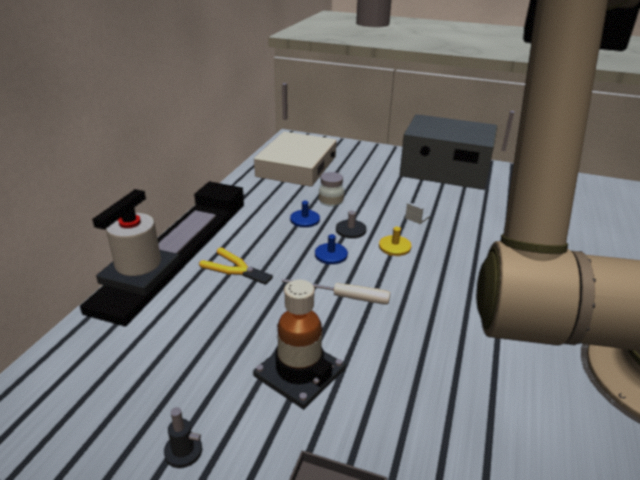

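```bash
cat > h.py <<'E'
import numpy as np,cv2
from rig import cams
def ray(i,uv):
    E=i["extrinsics"];d=np.array([(uv[0]-i["cx"])/i["fx"],(uv[1]-i["cy"])/i["fy"],1.])
    return E[:3,3],E[:3,:3]@d
def atz(i,uv,z):
    o,d=ray(i,uv);return o+d*(z-o[2])/d[2]
def tri(obs):
    A=np.zeros((3,3));b=np.zeros(3);L=[]
    for i,uv in obs:
        o,d=ray(i,uv);d=d/np.linalg.norm(d);P=np.eye(3)-np.outer(d,d);A+=P;b+=P@o;L.append((o,P))
    x=np.linalg.solve(A,b);return x,[1000*np.linalg.norm(P@(x-o)) for o,P in L]
def pix(i,p):
    E=i["extrinsics"];c=E[:3,:3].T@(np.array(p)-E[:3,3]);return i["fx"]*c[0]/c[2]+i["cx"],i["fy"]*c[1]/c[2]+i["cy"]
def cloud(i,d):
    v,u=np.mgrid[:480,:640];E=i["extrinsics"]
    c=np.stack([(u-i["cx"])/i["fx"]*d,(v-i["cy"])/i["fy"]*d,d],-1)
    return c@E[:3,:3].T+E[:3,3]
E
python3 - <<'E'
from h import *
T,S=cams.camera_info("top"),cams.camera_info("side")
t=np.load("pics/top0.npz");s=np.load("pics/side0.npz")
for nm,a,b in(("cap",(191,263),(299,288)),("post",(472,233),(351,213))):
    print(nm,tri([(T,a),(S,b)]))
for n,I,z in(("top",T,t),("side",S,s)):
    W=cloud(I,z["d"]);ok=z["d"]>0
    for nm,a,r,zl,zh in(("cap",atz(T,(191,263),.162),.035,.155,.18),("post",atz(T,(472,233),.047),.02,.04,.06)):
        m=ok&(np.linalg.norm(W[...,:2]-a[:2],axis=-1)<r)&(W[...,2]>zl)&(W[...,2]<zh)
        print(n,nm,m.sum(),W[m].mean(0),np.median(W[m],0),[ (lo+hi)/2 for lo,hi in zip(W[m].min(0),W[m].max(0))],a)
ti=cv2.resize(t["p"][200:330,150:280],None,fx=4,fy=4,interpolation=2)
tj=cv2.resize(t["p"][170:300,400:530],None,fx=3,fy=3,interpolation=2);tj=cv2.copyMakeBorder(tj,0,130,0,0,0)
si=cv2.resize(s["p"][270:335,270:330],None,fx=4,fy=4,interpolation=2);si=cv2.resize(si,(270,292))
sj=cv2.resize(s["p"][190:255,320:380],(270,292),interpolation=2)
a=np.hstack([ti,tj]);print(a.shape)
cv2.imwrite("pics/crop.png",np.hstack([ti[:,:,::-1],np.vstack([si,sj])[:520,:,::-1]]))
E
```

```text
cap (array([0.5284132 , 0.18271131, 0.16094953]), [np.float64(0.7895710177838504), np.float64(0.7895710177839697)])
post (array([ 0.57158257, -0.23872567,  0.04248181]), [np.float64(1.0307784929906634), np.float64(1.0307784929908017)])
top cap 699 [0.52783378 0.18334587 0.16205008] [0.5277606  0.18334245 0.16216342] [np.float64(0.5277058698704442), np.float64(0.18421567995135912), np.float64(0.16048323841476464)] [0.52766164 0.18219365 0.162     ]
top post 85 [ 0.57057706 -0.23661949  0.04560278] [ 0.57041062 -0.23631145  0.04579051] [np.float64(0.5712488651015981), np.float64(-0.23705206398957424), np.float64(0.044949954660365776)] [ 0.5703531  -0.23769668  0.047     ]
side cap 543 [0.52775615 0.18834058 0.16121253] [0.52757104 0.18942843 0.1616924 ] [np.float64(0.5291611792831785), np.float64(0.18496734208402385), np.float64(0.159557029417952)] [0.52766164 0.18219365 0.162     ]
side post 36 [ 0.57100104 -0.23327738  0.04467646] [ 0.57055117 -0.23248891  0.04508838] [np.float64(0.5715505774110532), np.float64(-0.23490209611554058), np.float64(0.04427841974842883)] [ 0.5703531  -0.23769668  0.047     ]
(520, 910, 3)
```

View pics/crop.png

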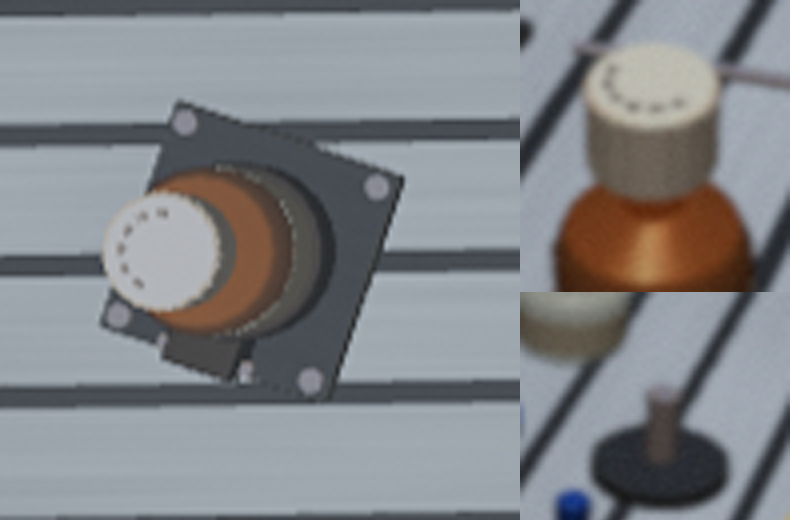

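The top view shows the cap at about (191,263) and the dark stand's post at (472,233). In the side view they're at (299,288) and (351,213). I'll go over the stand first, since it's on the way, and look with the wrist camera.

Request:
step_arm:
  steps:
    - {"xyz":[-0.24,-0.913,0],"turn":[0,0,0],"gripper":1}
    - {"xyz":[-0.24,-0.913,0],"turn":[0,0,0],"gripper":1}
    - {"xyz":[-0.24,-0.913,0],"turn":[0,0,0],"gripper":1}
    - {"xyz":[-0.24,-0.913,0],"turn":[0,0,0],"gripper":1}
    - {"xyz":[-0.24,-0.913,0],"turn":[0,0,0],"gripper":1}
    - {"xyz":[-0.24,-0.913,0],"turn":[0,0,0],"gripper":1}
    - {"xyz":[-0.24,-0.913,0],"turn":[0,0,0],"gripper":1}
    - {"xyz":[-0.24,-0.913,0],"turn":[0,0,0],"gripper":1}
    - {"xyz":[-0.24,-0.913,0],"turn":[0,0,0],"gripper":1}
    - {"xyz":[-0.24,-0.913,0],"turn":[0,0,0],"gripper":1}
    - {"xyz":[-0.24,-0.913,0],"turn":[0,0,0],"gripper":1}
    - {"xyz":[-0.24,-0.913,0],"turn":[0,0,0],"gripper":1}
    - {"xyz":[0,0,0],"turn":[0,0,0],"gripper":1}
    - {"xyz":[0,0,0],"turn":[0,0,0],"gripper":1}

```text
time_s: 1.27
position: [0.5705, -0.2365, 0.2495]
tool_rot: [[0.379, -0.925, -0.001], [-0.925, -0.379, 0.001], [-0.001, 0.001, -1.0]]
ft_force: [-0.0, -1.2, 0.7]
grip_width: 0.0855
```

Run:
```python
from h import *
from rig import env
s=env.observe();print(s["position"],s["tool_rot"],s["ft_force"],s["time_s"])
I=cams.camera_info("wrist");p,d=cams.get_image("wrist");np.savez("pics/w1.npz",p=p,d=d,**I);cv2.imwrite("pics/w1.png",p[:,:,::-1])
print(I,pix(I,(.5705,-.237,.047)))
```

```text
[ 0.57053655 -0.23649102  0.24945436] [[ 3.79125245e-01 -9.25344651e-01 -1.15100498e-03]
 [-9.25344794e-01 -3.79126101e-01  6.41612345e-04]
 [-1.03008858e-03  8.21825031e-04 -9.99999132e-01]] [-0.0022228  -1.16801566  0.70951056] 1.2667
{'fx': 345.0242918523583, 'fy': 345.0242918523583, 'cx': 325.4572784923612, 'cy': 239.98327656238092, 'extrinsics': array([[ 3.79407329e-01, -8.92893839e-01, -2.42467875e-01,
         6.31912831e-01],
       [-9.25229588e-01, -3.66299538e-01, -9.88678845e-02,
        -2.11739078e-01],
       [-5.37345769e-04,  2.61849652e-01, -9.65108528e-01,
         3.73174036e-01],
       [ 0.00000000e+00,  0.00000000e+00,  0.00000000e+00,
         1.00000000e+00]])} (np.float64(325.7137684984888), np.float64(217.83863205373908))
```

View pics/w1.png

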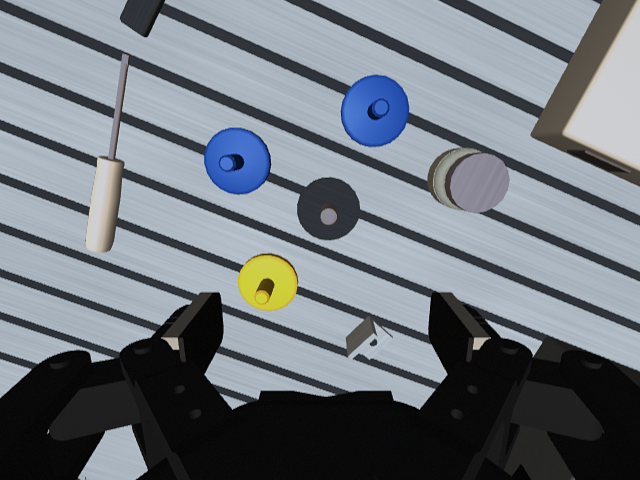

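The post top appears at (328,215.5), about 2 px from where I predicted it. Next I'll move to the cap, taking two wrist views.

Request:
step_arm:
  steps:
    - {"xyz":[-0.842,-0.249,0],"turn":[0,0,0],"gripper":1}
    - {"xyz":[-0.842,-0.249,0],"turn":[0,0,0],"gripper":1}
    - {"xyz":[-0.842,-0.249,0],"turn":[0,0,0],"gripper":1}
    - {"xyz":[-0.842,-0.249,0],"turn":[0,0,0],"gripper":1}
    - {"xyz":[-0.842,-0.249,0],"turn":[0,0,0],"gripper":1}
    - {"xyz":[-0.842,-0.249,0],"turn":[0,0,0],"gripper":1}
    - {"xyz":[-0.842,-0.249,0],"turn":[0,0,0],"gripper":1}
    - {"xyz":[-0.842,-0.249,0],"turn":[0,0,0],"gripper":1}
    - {"xyz":[-0.842,-0.249,0],"turn":[0,0,0],"gripper":1}
    - {"xyz":[-0.842,-0.249,0],"turn":[0,0,0],"gripper":1}
    - {"xyz":[0,0,0],"turn":[0,0,0],"gripper":1}
    - {"xyz":[0,0,0],"turn":[0,0,0],"gripper":1}

```text
time_s: 2.32
position: [0.5346, 0.1118, 0.2505]
tool_rot: [[0.377, -0.926, -0.0], [-0.926, -0.377, -0.0], [0.0, 0.0, -1.0]]
ft_force: [-0.2, -0.7, -0.0]
grip_width: 0.0852
```

Run:
```python
from h import *
I=cams.camera_info("wrist");p,d=cams.get_image("wrist");np.savez("pics/w2.npz",p=p,d=d,**I);cv2.imwrite("pics/w2.png",p[:,:,::-1])
```

Request:
step_arm:
  steps:
    - {"xyz":[-0.842,-0.249,0],"turn":[0,0,0],"gripper":1}
    - {"xyz":[-0.842,-0.249,0],"turn":[0,0,0],"gripper":1}
    - {"xyz":[0,0,0],"turn":[0,0,0],"gripper":1}
    - {"xyz":[0,0,0],"turn":[0,0,0],"gripper":1}

```text
time_s: 2.7
position: [0.5284, 0.1809, 0.2503]
tool_rot: [[0.376, -0.927, -0.0], [-0.927, -0.376, -0.0], [0.0, 0.0, -1.0]]
ft_force: [0.1, -0.0, 0.7]
grip_width: 0.0851
```

Run:
```python
from h import *
from rig import env
s=env.observe();print(s["position"],s["ft_force"],s["time_s"])
I=cams.camera_info("wrist");p,d=cams.get_image("wrist");np.savez("pics/w3.npz",p=p,d=d,**I);cv2.imwrite("pics/w3.png",p[:,:,::-1])
O=[]
for n in("w2","w3"):
    z=dict(np.load(f"pics/{n}.npz"));J={k:z[k] for k in("fx","fy","cx","cy","extrinsics")}
    W=cloud(J,z["d"]);m=((z["d"]>0)&(abs(W[...,2]-.162)<.006)&(np.hypot(W[...,0]-.5277,W[...,1]-.183)<.03)&(z["p"].min(-1)>110)).astype(np.uint8)
    c=max(cv2.findContours(m,0,1)[0],key=len);e=cv2.fitEllipse(c);
    print(n,e,np.median(W[m>0],0),atz(J,e[0],.162),pix(J,(.5277,.183,.162)));O.append((J,e[0]))
print(tri(O))
z=dict(np.load("pics/w1.npz"));W=cloud(z,z["d"]);m=(z["d"]>0)&(W[...,2]>.041)&(W[...,2]<.06)&(np.hypot(W[...,0]-.5705,W[...,1]+.237)<.02)
v,u=np.nonzero(m);print("post",u.mean(),v.mean(),len(u),np.median(W[m],0))
for uv in((328,215.5),(u.mean(),v.mean())):print(atz(z,uv,.047))
a=p[140:320,220:430];cv2.imwrite("pics/c3.png",np.hstack([cv2.resize(a,(420,360)),cv2.resize(z["p"][185:245,293:363],(350,360),interpolation=2)[:, :, :]])[:,:,::-1])
```

```text
[0.52837204 0.180877   0.25025301] [ 0.12047605 -0.00095104  0.71194394] 2.7
w2 ((217.03741455078125, 216.524658203125), (60.09724044799805, 65.57557678222656), 125.53274536132812) [0.53142742 0.18288028 0.16238127] [0.5312545  0.18326941 0.162     ] (np.float64(215.74026288780746), np.float64(221.8348418194241))
w3 ((322.4101867675781, 247.4423828125), (59.386051177978516, 61.856712341308594), 97.34848022460938) [0.53139831 0.18352288 0.16241161] [0.53128803 0.18376512 0.162     ] (np.float64(321.4243736129141), np.float64(252.83287853523836))
(array([0.53083098, 0.18360454, 0.16048162]), [np.float64(0.03737029039388674), np.float64(0.03737029039363669)])
post 328.3640552995392 215.27649769585253 217 [ 0.57366799 -0.23847027  0.04665714]
[ 0.57345143 -0.23816394  0.047     ]
[ 0.57378602 -0.23840436  0.047     ]
```

View pics/c3.png

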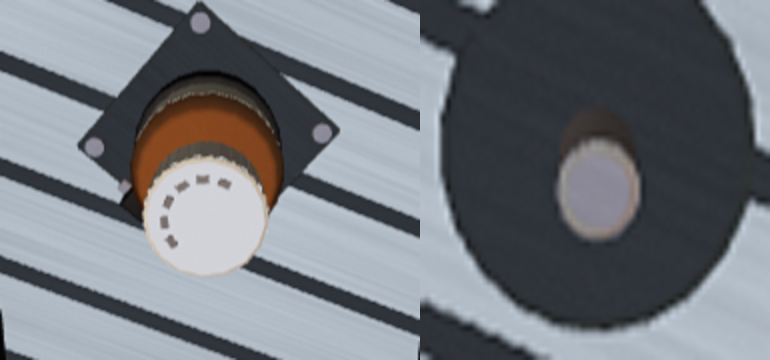

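Both views show the same relative offset from cap to post, about (+0.0425, −0.4205) m. The absolute positions differ by about 3 mm, so I'll use the mean and centre by feel.

Request:
step_arm:
  steps:
    - {"xyz":[-0.05,-0.04,0.5],"turn":[0,0,0],"gripper":1}
    - {"xyz":[0,0,0.5],"turn":[0,0,0],"gripper":1}
    - {"xyz":[0,0,0.5],"turn":[0,0,0],"gripper":1}
    - {"xyz":[0,0,0.5],"turn":[0,0,0],"gripper":1}
    - {"xyz":[0,0,0.3],"turn":[0,0,0],"gripper":1}
    - {"xyz":[0,0,0.27],"turn":[0,0,0],"gripper":0.1}
    - {"xyz":[0,0,0],"turn":[0,0,0],"gripper":0.1}
    - {"xyz":[0,0,0],"turn":[0,0,0],"gripper":0.1}
    - {"xyz":[0,0,0],"turn":[0,0,0],"gripper":0.1}
    - {"xyz":[0,0,0],"turn":[0,0,0],"gripper":0.1}
    - {"xyz":[0,0,0],"turn":[0,0,0],"gripper":0.1}
  squeeze: 20

```text
time_s: 3.67
position: [0.5294, 0.1837, 0.1483]
tool_rot: [[0.376, -0.927, 0.001], [-0.927, -0.376, 0.0], [0.0, -0.001, -1.0]]
ft_force: [0.1, 0.2, 0.6]
grip_width: 0.0472
```

Run:
```python
from h import *
from rig import env
s=env.observe();print(s["position"],s["ft_force"],s["grip_width"],s["q"])
p,d=cams.get_image("wrist");cv2.imwrite("pics/w4.png",p[:,:,::-1])
```

```text
[0.52938058 0.18369295 0.14829317] [0.05552784 0.1586367  0.62114709] 0.0471701218032275 [ 7.03319712e+00  2.81342086e+01  8.19002984e+01 -2.29197097e-03
  6.98836794e+01  7.49526086e+01]
```

View pics/w4.png

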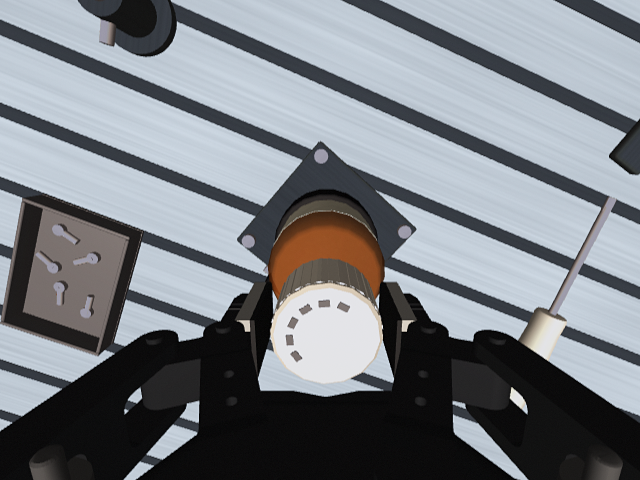

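The cap sits centred between the jaws, with gaps of about 4 px on each side (cap edges at columns 272 and 383). Closing softly.

Request:
step_arm:
  steps:
    - {"xyz":[0,0,0],"turn":[0,0,0],"gripper":-0.03}
    - {"xyz":[0,0,0],"turn":[0,0,0],"gripper":-0.06}
    - {"xyz":[0,0,0],"turn":[0,0,0],"gripper":-0.1}
    - {"xyz":[0,0,0],"turn":[0,0,0],"gripper":-0.2}
    - {"xyz":[0,0,0],"turn":[0,0,0],"gripper":-0.3}
    - {"xyz":[0,0,0],"turn":[0,0,0],"gripper":-0.3}
  squeeze: 20

```text
time_s: 4.22
position: [0.5293, 0.1838, 0.1478]
tool_rot: [[0.376, -0.927, 0.001], [-0.927, -0.376, -0.0], [0.001, -0.001, -1.0]]
ft_force: [0.7, -3.5, 2.6]
grip_width: 0.0395
```

Request:
step_arm:
  steps:
    - {"xyz":[0.01,0,0],"turn":[0,0,0],"gripper":-1}
    - {"xyz":[0,0,0],"turn":[0,0,0],"gripper":-1}
    - {"xyz":[0,0,0],"turn":[0,0,0],"gripper":-1}
  squeeze: 80

```text
time_s: 4.47
position: [0.5293, 0.1837, 0.1477]
tool_rot: [[0.376, -0.926, 0.001], [-0.926, -0.376, 0.0], [-0.0, -0.001, -1.0]]
ft_force: [0.7, -1.0, 4.3]
grip_width: 0.0389
```

Request:
step_arm:
  steps:
    - {"xyz":[0.003,0,0.012],"turn":[0,0,0],"gripper":-1}
    - {"xyz":[0,0,0.012],"turn":[0,0,0],"gripper":-1}
    - {"xyz":[0,0,0.012],"turn":[0,0,0],"gripper":-1}
    - {"xyz":[0,0,0],"turn":[0,0,0],"gripper":-1}
    - {"xyz":[0,0,0],"turn":[0,0,0],"gripper":-1}

```text
time_s: 4.88
position: [0.5293, 0.1837, 0.1463]
tool_rot: [[0.376, -0.926, 0.001], [-0.926, -0.376, 0.0], [-0.0, -0.001, -1.0]]
ft_force: [1.1, -0.9, 6.0]
grip_width: 0.0383
```

Request:
step_arm:
  steps:
    - {"xyz":[0,0,0.012],"turn":[0,0,0],"gripper":-1}
    - {"xyz":[0,0,0.012],"turn":[0,0,0],"gripper":-1}
    - {"xyz":[0,0,0.012],"turn":[0,0,0],"gripper":-1}
    - {"xyz":[0,0,0],"turn":[0,0,0],"gripper":-1}
    - {"xyz":[0,0,0],"turn":[0,0,0],"gripper":-1}

```text
time_s: 5.3
position: [0.5293, 0.1837, 0.1453]
tool_rot: [[0.376, -0.926, 0.001], [-0.926, -0.376, 0.0], [-0.0, -0.001, -1.0]]
ft_force: [-1.6, -1.7, 9.4]
grip_width: 0.0386
```

Request:
step_arm:
  steps:
    - {"xyz":[0,0,0.012],"turn":[0,0,0],"gripper":-1}
    - {"xyz":[0,0,0.012],"turn":[0,0,0],"gripper":-1}
    - {"xyz":[0,0,0.012],"turn":[0,0,0],"gripper":-1}
    - {"xyz":[0,0,0],"turn":[0,0,0],"gripper":-1}
    - {"xyz":[0,0,0],"turn":[0,0,0],"gripper":-1}

```text
time_s: 5.72
position: [0.5294, 0.1837, 0.1442]
tool_rot: [[0.376, -0.926, 0.001], [-0.926, -0.376, 0.0], [0.0, -0.001, -1.0]]
ft_force: [-2.1, -1.6, 12.1]
grip_width: 0.0385
```

Request:
step_arm:
  steps:
    - {"xyz":[0,0,0.012],"turn":[0,0,0],"gripper":-1}
    - {"xyz":[0,0,0.012],"turn":[0,0,0],"gripper":-1}
    - {"xyz":[0,0,0.012],"turn":[0,0,0],"gripper":-1}
    - {"xyz":[0,0,0],"turn":[0,0,0],"gripper":-1}
    - {"xyz":[0,0,0],"turn":[0,0,0],"gripper":-1}

```text
time_s: 6.13
position: [0.5294, 0.1837, 0.1431]
tool_rot: [[0.377, -0.926, 0.002], [-0.926, -0.377, 0.0], [0.0, -0.002, -1.0]]
ft_force: [-3.3, -1.0, 14.5]
grip_width: 0.0384
```

Request:
step_arm:
  steps:
    - {"xyz":[0,0,0.014],"turn":[0,0,0],"gripper":-1}
    - {"xyz":[0,0,0.014],"turn":[0,0,0],"gripper":-1}
    - {"xyz":[0,0,0.014],"turn":[0,0,0],"gripper":-1}
    - {"xyz":[0,0,0],"turn":[0,0,0],"gripper":-1}
    - {"xyz":[0,0,0],"turn":[0,0,0],"gripper":-1}

```text
time_s: 6.55
position: [0.5294, 0.1838, 0.1423]
tool_rot: [[0.377, -0.926, 0.003], [-0.926, -0.377, 0.0], [0.001, -0.003, -1.0]]
ft_force: [-5.6, -3.1, 20.9]
grip_width: 0.0383
```

Request:
step_arm:
  steps:
    - {"xyz":[0,0.015,-0.012],"turn":[0,0,0],"gripper":-1}
    - {"xyz":[0,0,0],"turn":[0,0,-0.4],"gripper":-1}
    - {"xyz":[0,0,0],"turn":[0,0,-0.4],"gripper":-1}
    - {"xyz":[0,0,0],"turn":[0,0,-0.4],"gripper":-1}
    - {"xyz":[0,0,0],"turn":[0,0,-0.4],"gripper":-1}
    - {"xyz":[0,0,0],"turn":[0,0,0],"gripper":-1}

```text
time_s: 7.05
position: [0.5295, 0.1837, 0.1425]
tool_rot: [[0.493, -0.87, 0.004], [-0.87, -0.493, 0.001], [0.001, -0.004, -1.0]]
ft_force: [-1.1, -1.1, 17.2]
grip_width: 0.0388
```

```bash
cat > st.py <<'E'
from rig import env
import numpy as np
s=env.observe();R=s["tool_rot"];f=s["ft_force"]
print(s["time_s"],"pos",s["position"].round(4),"yaw %.1f"%np.degrees(np.arctan2(R[1,0],R[0,0])),"Ftool",(R.T@f).round(1),"Mz",s["wrist_torque"].round(2),"w %.4f"%s["grip_width"],"z",R[:,2].round(4),"q6 %.1f"%s["q"][5])
E
python3 st.py
```

```text
7.05 pos [0.5295 0.1837 0.1425] yaw -60.5 Ftool [  0.4   1.5 -17.2] Mz [-0.17  0.18 -0.06] w 0.0388 z [ 0.0039  0.001  -1.    ] q6 67.5
```

Request:
step_arm:
  steps:
    - {"xyz":[0,0,0],"turn":[0,0,-0.4],"gripper":-1}
    - {"xyz":[0,0,0],"turn":[0,0,-0.4],"gripper":-1}
    - {"xyz":[0,0,0],"turn":[0,0,-0.4],"gripper":-1}
    - {"xyz":[0,0,0],"turn":[0,0,-0.4],"gripper":-1}
    - {"xyz":[0,0,0],"turn":[0,0,-0.4],"gripper":-1}
    - {"xyz":[0,0,0],"turn":[0,0,0],"gripper":-1}

```text
time_s: 7.55
position: [0.5296, 0.1837, 0.1425]
tool_rot: [[0.625, -0.78, 0.004], [-0.78, -0.625, 0.001], [0.002, -0.004, -1.0]]
ft_force: [-1.2, -0.1, 16.7]
grip_width: 0.0387
```

```bash
python3 st.py
```

```text
7.55 pos [0.5296 0.1837 0.1425] yaw -51.3 Ftool [ -0.6   0.9 -16.7] Mz [-0.09  0.06 -0.03] w 0.0387 z [ 0.0043  0.0011 -1.    ] q6 58.3
```

Request:
step_arm:
  steps:
    - {"xyz":[0,0,0.015],"turn":[0,0,-0.4],"gripper":-1}
    - {"xyz":[0,0,0],"turn":[0,0,-0.4],"gripper":-1}
    - {"xyz":[0,0,0],"turn":[0,0,-0.4],"gripper":-1}
    - {"xyz":[0,0,0],"turn":[0,0,-0.4],"gripper":-1}
    - {"xyz":[0,0,0],"turn":[0,0,0],"gripper":-1}

```text
time_s: 7.97
position: [0.5299, 0.1838, 0.1423]
tool_rot: [[0.72, -0.694, 0.005], [-0.694, -0.72, 0.001], [0.003, -0.005, -1.0]]
ft_force: [-0.9, -0.8, 19.4]
grip_width: 0.0382
```

```bash
python3 st.py
```

```text
7.9667 pos [0.5299 0.1838 0.1423] yaw -44.0 Ftool [ -0.    1.1 -19.4] Mz [-0.06  0.12 -0.03] w 0.0382 z [ 0.0052  0.0013 -1.    ] q6 51.0
```

Request:
step_arm:
  steps:
    - {"xyz":[0,0,0],"turn":[0,0,-0.4],"gripper":-1}
    - {"xyz":[0,0,0],"turn":[0,0,-0.4],"gripper":-1}
    - {"xyz":[0,0,0],"turn":[0,0,-0.4],"gripper":-1}
    - {"xyz":[0,0,0],"turn":[0,0,-0.4],"gripper":-1}
    - {"xyz":[0,0,0],"turn":[0,0,-0.4],"gripper":-1}
    - {"xyz":[0,0,0],"turn":[0,0,0],"gripper":-1}

```text
time_s: 8.47
position: [0.53, 0.1838, 0.1424]
tool_rot: [[0.821, -0.571, 0.006], [-0.571, -0.821, 0.001], [0.004, -0.004, -1.0]]
ft_force: [-1.3, -0.2, 19.1]
grip_width: 0.0384
```

```bash
python3 st.py
```

```text
8.4667 pos [0.53   0.1838 0.1424] yaw -34.8 Ftool [ -0.8   0.8 -19.1] Mz [-0.05  0.09 -0.08] w 0.0384 z [ 0.0055  0.0014 -1.    ] q6 41.8
```

Request:
step_arm:
  steps:
    - {"xyz":[0,0,0],"turn":[0,0,-0.4],"gripper":-1}
    - {"xyz":[0,0,0],"turn":[0,0,-0.4],"gripper":-1}
    - {"xyz":[0,0,0],"turn":[0,0,-0.4],"gripper":-1}
    - {"xyz":[0,0,0],"turn":[0,0,-0.4],"gripper":-1}
    - {"xyz":[0,0,0],"turn":[0,0,-0.4],"gripper":-1}
    - {"xyz":[0,0,0],"turn":[0,0,0],"gripper":-1}

```text
time_s: 8.97
position: [0.53, 0.1838, 0.1424]
tool_rot: [[0.902, -0.432, 0.006], [-0.432, -0.902, 0.001], [0.004, -0.004, -1.0]]
ft_force: [-0.0, 0.1, 18.0]
grip_width: 0.0383
```

```bash
python3 st.py
```

```text
8.9667 pos [0.53   0.1838 0.1424] yaw -25.6 Ftool [  0.   -0.2 -18. ] Mz [-0.04  0.04 -0.06] w 0.0383 z [ 0.0056  0.0014 -1.    ] q6 32.6
```

Request:
step_arm:
  steps:
    - {"xyz":[0,0,0],"turn":[0,0,-0.4],"gripper":-1}
    - {"xyz":[0,0,0],"turn":[0,0,-0.4],"gripper":-1}
    - {"xyz":[0,0,0],"turn":[0,0,-0.4],"gripper":-1}
    - {"xyz":[0,0,0],"turn":[0,0,-0.4],"gripper":-1}
    - {"xyz":[0,0,0],"turn":[0,0,-0.4],"gripper":-1}
    - {"xyz":[0,0,0],"turn":[0,0,-0.4],"gripper":-1}
    - {"xyz":[0,0,0],"turn":[0,0,-0.4],"gripper":-1}
    - {"xyz":[0,0,0],"turn":[0,0,0],"gripper":-1}

```text
time_s: 9.63
position: [0.53, 0.1839, 0.1423]
tool_rot: [[0.975, -0.221, 0.006], [-0.221, -0.975, 0.001], [0.005, -0.003, -1.0]]
ft_force: [0.0, -0.4, 18.5]
grip_width: 0.0386
```

```bash
python3 st.py
```

```text
9.6333 pos [0.53   0.1839 0.1423] yaw -12.8 Ftool [  0.2   0.4 -18.5] Mz [-0.02 -0.   -0.08] w 0.0386 z [ 0.0056  0.0015 -1.    ] q6 19.8
```

Request:
step_arm:
  steps:
    - {"xyz":[0,0,0],"turn":[0,0,-0.4],"gripper":-1}
    - {"xyz":[0,0,0],"turn":[0,0,-0.4],"gripper":-1}
    - {"xyz":[0,0,0],"turn":[0,0,-0.4],"gripper":-1}
    - {"xyz":[0,0,0],"turn":[0,0,-0.4],"gripper":-1}
    - {"xyz":[0,0,0],"turn":[0,0,-0.4],"gripper":-1}
    - {"xyz":[0,0,0],"turn":[0,0,-0.4],"gripper":-1}
    - {"xyz":[0,0,0],"turn":[0,0,-0.4],"gripper":-1}
    - {"xyz":[0,0,0],"turn":[0,0,0],"gripper":-1}

```text
time_s: 10.3
position: [0.53, 0.1839, 0.1424]
tool_rot: [[1.0, 0.001, 0.006], [0.001, -1.0, 0.002], [0.006, -0.002, -1.0]]
ft_force: [0.5, -0.9, 20.0]
grip_width: 0.038
```

```bash
python3 st.py
```

```text
10.3 pos [0.53   0.1839 0.1424] yaw 0.0 Ftool [  0.6   0.8 -20. ] Mz [ 0.06 -0.05 -0.03] w 0.0380 z [ 0.0057  0.0015 -1.    ] q6 7.0
```

Request:
step_arm:
  steps:
    - {"xyz":[0,0,-0.004],"turn":[0,0,-0.4],"gripper":-1}
    - {"xyz":[0,0,0],"turn":[0,0,-0.4],"gripper":-1}
    - {"xyz":[0,0,0],"turn":[0,0,-0.4],"gripper":-1}
    - {"xyz":[0,0,0],"turn":[0,0,-0.4],"gripper":-1}
    - {"xyz":[0,0,0],"turn":[0,0,-0.4],"gripper":-1}
    - {"xyz":[0,0,0],"turn":[0,0,0],"gripper":-1}

```text
time_s: 10.8
position: [0.53, 0.1839, 0.1424]
tool_rot: [[0.987, 0.16, 0.005], [0.16, -0.987, 0.001], [0.006, -0.001, -1.0]]
ft_force: [0.2, 0.3, 18.4]
grip_width: 0.0385
```

```bash
python3 st.py
```

```text
10.8 pos [0.53   0.1839 0.1424] yaw 9.2 Ftool [  0.4  -0.2 -18.4] Mz [ 0.03 -0.   -0.08] w 0.0385 z [ 0.0055  0.0015 -1.    ] q6 -2.2
```

Request:
step_arm:
  steps:
    - {"xyz":[0,0,0],"turn":[0,0,-0.4],"gripper":-1}
    - {"xyz":[0,0,0],"turn":[0,0,-0.4],"gripper":-1}
    - {"xyz":[0,0,0],"turn":[0,0,-0.4],"gripper":-1}
    - {"xyz":[0,0,0],"turn":[0,0,-0.4],"gripper":-1}
    - {"xyz":[0,0,0],"turn":[0,0,-0.4],"gripper":-1}
    - {"xyz":[0,0,0],"turn":[0,0,0],"gripper":-1}

```text
time_s: 11.3
position: [0.53, 0.1839, 0.1424]
tool_rot: [[0.949, 0.315, 0.005], [0.315, -0.949, 0.002], [0.006, 0.0, -1.0]]
ft_force: [0.4, -0.1, 18.5]
grip_width: 0.0387
```

```bash
python3 st.py
```

```text
11.3 pos [0.53   0.1839 0.1424] yaw 18.4 Ftool [  0.5   0.3 -18.5] Mz [ 0.03  0.04 -0.02] w 0.0387 z [ 0.0054  0.0015 -1.    ] q6 -11.4
```

Request:
step_arm:
  steps:
    - {"xyz":[0,0,-0.025],"turn":[0,0,0],"gripper":-1}
    - {"xyz":[0,0,-0.025],"turn":[0,0,0],"gripper":-1}
    - {"xyz":[0,0,-0.025],"turn":[0,0,0],"gripper":-1}
    - {"xyz":[0,0,-0.025],"turn":[0,0,0],"gripper":-1}
    - {"xyz":[0,0,-0.025],"turn":[0,0,0],"gripper":-1}
    - {"xyz":[0,0,0],"turn":[0,0,0],"gripper":-1}

```text
time_s: 11.8
position: [0.5298, 0.1838, 0.1461]
tool_rot: [[0.95, 0.314, 0.004], [0.314, -0.95, 0.001], [0.004, -0.0, -1.0]]
ft_force: [4.8, 1.3, 6.0]
grip_width: 0.0385
```

```bash
python3 st.py
python3 - <<'E'
from h import *
a=cv2.imread("pics/w4.png");p,d=cams.get_image("wrist");cv2.imwrite("pics/w5.png",p[:,:,::-1])
cv2.imwrite("pics/c5.png",np.hstack([cv2.resize(x[230:400,230:430],(400,340)) for x in(a,p[:,:,::-1])]))
E
```

```text
11.8 pos [0.5298 0.1838 0.1461] yaw 18.3 Ftool [ 5.   0.3 -6. ] Mz [ 0.2  -0.6  -0.02] w 0.0385 z [ 0.004   0.0014 -1.    ] q6 -11.3
```

View pics/c5.png

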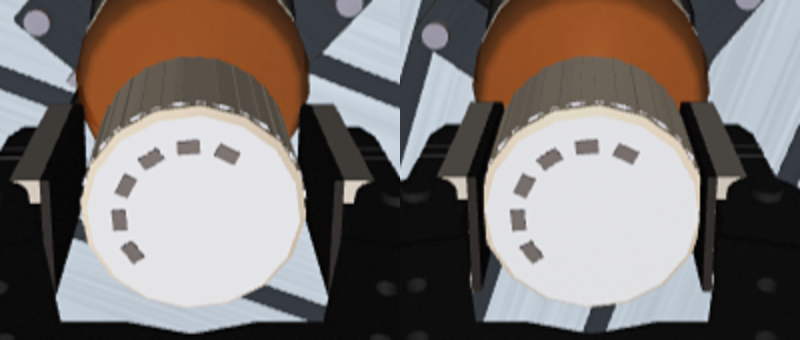

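The dash marks sit at the same place relative to the jaws before and after, so the shell turned about 86° without slipping. Lifting gently.

Request:
step_arm:
  steps:
    - {"xyz":[0.01,0,-0.025],"turn":[0,0,0],"gripper":-1}
    - {"xyz":[0,0,-0.025],"turn":[0,0,0],"gripper":-1}
    - {"xyz":[0,0,-0.025],"turn":[0,0,0],"gripper":-1}
    - {"xyz":[0,0,0],"turn":[0,0,0],"gripper":-1}
    - {"xyz":[0,0,0],"turn":[0,0,0],"gripper":-1}

```text
time_s: 12.27
position: [0.5293, 0.1838, 0.1483]
tool_rot: [[0.95, 0.314, 0.001], [0.314, -0.95, 0.001], [0.001, -0.0, -1.0]]
ft_force: [2.6, 0.9, 4.4]
grip_width: 0.0389
```

```bash
python3 st.py
```

```text
12.2667 pos [0.5293 0.1838 0.1483] yaw 18.3 Ftool [ 2.8 -0.1 -4.4] Mz [ 0.22 -0.38  0.04] w 0.0389 z [ 1.1e-03  8.0e-04 -1.0e+00] q6 -11.3
```

Request:
step_arm:
  steps:
    - {"xyz":[0,0,-0.02],"turn":[0,0,0],"gripper":-1}
    - {"xyz":[0,0,-0.02],"turn":[0,0,0],"gripper":-1}
    - {"xyz":[0,0,0],"turn":[0,0,0],"gripper":-1}

```text
time_s: 12.52
position: [0.5286, 0.1833, 0.1491]
tool_rot: [[0.95, 0.314, -0.002], [0.314, -0.95, -0.0], [-0.002, -0.0, -1.0]]
ft_force: [2.7, 1.1, -1.3]
grip_width: 0.0383
```

```bash
python3 st.py
```

```text
12.5167 pos [0.5286 0.1833 0.1491] yaw 18.3 Ftool [ 2.9 -0.2  1.3] Mz [ 0.02 -0.29 -0.04] w 0.0383 z [-1.7e-03 -3.0e-04 -1.0e+00] q6 -11.3
```

Request:
step_arm:
  steps:
    - {"xyz":[0,0,-0.02],"turn":[0,0,0],"gripper":-1}
    - {"xyz":[0,0,0],"turn":[0,0,0],"gripper":-1}
    - {"xyz":[0,0,0],"turn":[0,0,0],"gripper":-1}

```text
time_s: 12.77
position: [0.5287, 0.1833, 0.1502]
tool_rot: [[0.95, 0.314, -0.001], [0.314, -0.95, -0.0], [-0.001, -0.0, -1.0]]
ft_force: [1.5, -0.1, -0.4]
grip_width: 0.0384
```

```bash
python3 st.py
```

```text
12.7667 pos [0.5287 0.1833 0.1502] yaw 18.3 Ftool [1.4 0.6 0.4] Mz [-0.06 -0.1  -0.01] w 0.0384 z [-1.2e-03 -1.0e-04 -1.0e+00] q6 -11.3
```

Request:
step_arm:
  steps:
    - {"xyz":[0.01,0,-0.04],"turn":[0,0,0],"gripper":-1}
    - {"xyz":[0,0,-0.04],"turn":[0,0,0],"gripper":-1}
    - {"xyz":[0,0,-0.04],"turn":[0,0,0],"gripper":-1}
    - {"xyz":[0,0,0],"turn":[0,0,0],"gripper":-1}

```text
time_s: 13.1
position: [0.5295, 0.1836, 0.1558]
tool_rot: [[0.95, 0.314, 0.0], [0.314, -0.95, 0.0], [0.001, -0.0, -1.0]]
ft_force: [-0.9, -1.0, -0.6]
grip_width: 0.0383
```

```bash
python3 st.py
```

```text
13.1 pos [0.5295 0.1836 0.1558] yaw 18.3 Ftool [-1.1  0.7  0.6] Mz [-0.06 -0.02 -0.03] w 0.0383 z [ 5.e-04  2.e-04 -1.e+00] q6 -11.3
```

The force has dropped to the cap's weight alone, so it's free. I'll lift it straight up and carry it to the stand.

Request:
step_arm:
  steps:
    - {"xyz":[0,0,-0.2],"turn":[0,0,0],"gripper":-1}
    - {"xyz":[0,0,-0.2],"turn":[0,0,0],"gripper":-1}
    - {"xyz":[0,0,-0.2],"turn":[0,0,0],"gripper":-1}
    - {"xyz":[0,0,-0.2],"turn":[0,0,0],"gripper":-1}
    - {"xyz":[0,0,-0.2],"turn":[0,0,0],"gripper":-1}
    - {"xyz":[0,0,-0.2],"turn":[0,0,0],"gripper":-1}
    - {"xyz":[0,0,0],"turn":[0,0,0],"gripper":-1}

```text
time_s: 13.68
position: [0.53, 0.1836, 0.2053]
tool_rot: [[0.95, 0.314, 0.003], [0.314, -0.95, 0.0], [0.003, 0.001, -1.0]]
ft_force: [-0.4, 0.4, -0.0]
grip_width: 0.0385
```

Request:
step_arm:
  steps:
    - {"xyz":[-0.1915,0.862,0],"turn":[0,0,0],"gripper":-1}
    - {"xyz":[-0.1915,0.862,0],"turn":[0,0,0],"gripper":-1}
    - {"xyz":[-0.1915,0.862,0],"turn":[0,0,0],"gripper":-1}
    - {"xyz":[-0.1915,0.862,0],"turn":[0,0,0],"gripper":-1}
    - {"xyz":[-0.1915,0.862,0],"turn":[0,0,0],"gripper":-1}
    - {"xyz":[-0.1915,0.862,0],"turn":[0,0,0],"gripper":-1}
    - {"xyz":[-0.1915,0.862,0],"turn":[0,0,0],"gripper":-1}
    - {"xyz":[-0.1915,0.862,0],"turn":[0,0,0],"gripper":-1}
    - {"xyz":[-0.1915,0.862,0],"turn":[0,0,0],"gripper":-1}
    - {"xyz":[-0.1915,0.862,0],"turn":[0,0,0],"gripper":-1}
    - {"xyz":[-0.1915,0.862,0],"turn":[0,0,0],"gripper":-1}
    - {"xyz":[-0.1915,0.862,0],"turn":[0,0,0],"gripper":-1}
    - {"xyz":[0,0,0],"turn":[0,0,0],"gripper":-1}
    - {"xyz":[0,0,0],"turn":[0,0,0],"gripper":-1}

```text
time_s: 14.85
position: [0.5716, -0.2398, 0.2026]
tool_rot: [[0.95, 0.311, -0.001], [0.311, -0.95, 0.001], [-0.001, -0.001, -1.0]]
ft_force: [-0.3, 0.4, -1.5]
grip_width: 0.0381
```

```bash
python3 st.py
python3 - <<'E'
from h import *
p,d=cams.get_image("wrist");cv2.imwrite("pics/w6.png",p[:,:,::-1])
I=cams.camera_info("side");q,d=cams.get_image("side")
print(pix(I,(.572,-.2378,.047)),pix(I,(.572,-.2378,.2)))
cv2.imwrite("pics/c6.png",np.hstack([cv2.resize(p[150:400,180:480],(480,400)),cv2.resize(q[110:270,290:410],(300,400))])[:,:,::-1])
E
```

```text
14.85 pos [ 0.5716 -0.2398  0.2026] yaw 18.1 Ftool [-0.1 -0.5  1.5] Mz [-0.02  0.05  0.03] w 0.0381 z [-8.e-04  7.e-04 -1.e+00] q6 -51.8
(np.float64(351.28413983550365), np.float64(211.34188862183277)) (np.float64(355.31882941781987), np.float64(144.02725447863128))
```

View pics/c6.png

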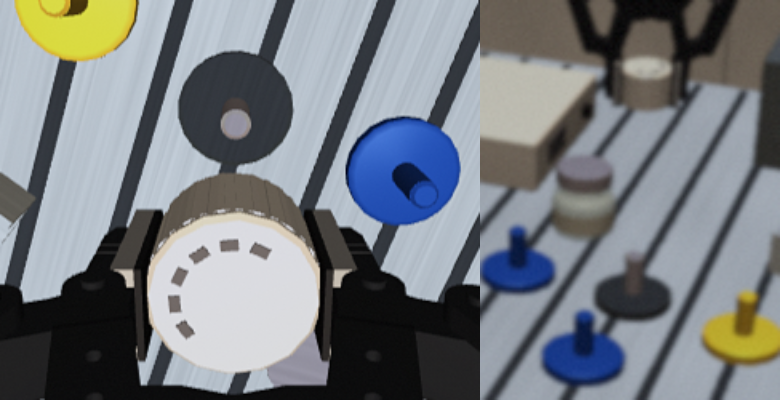

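The cap is held square, and the stand's post shows in line with it (both at crop column 235). Descending to just above the post.

Request:
step_arm:
  steps:
    - {"xyz":[0,0,0.5],"turn":[0,0,0],"gripper":-1}
    - {"xyz":[0,0,0.5],"turn":[0,0,0],"gripper":-1}
    - {"xyz":[0,0,0.5],"turn":[0,0,0],"gripper":-1}
    - {"xyz":[0,0,0.5],"turn":[0,0,0],"gripper":-1}
    - {"xyz":[0,0,0.5],"turn":[0,0,0],"gripper":-1}
    - {"xyz":[0,0,0.5],"turn":[0,0,0],"gripper":-1}
    - {"xyz":[0,0,0],"turn":[0,0,0],"gripper":-1}
    - {"xyz":[0,0,0],"turn":[0,0,0],"gripper":-1}
    - {"xyz":[0,0,0],"turn":[0,0,0],"gripper":-1}

```text
time_s: 15.7
position: [0.5725, -0.2378, 0.0848]
tool_rot: [[0.949, 0.315, 0.002], [0.315, -0.949, -0.001], [0.001, 0.001, -1.0]]
ft_force: [0.7, 0.1, -0.1]
grip_width: 0.0387
```

```bash
python3 st.py
python3 - <<'E'
from h import *
q,d=cams.get_image("side");I=cams.camera_info("side")
W=cloud(I,d);m=(d>0)&(np.hypot(W[...,0]-.572,W[...,1]+.238)<.03)&(q.min(-1)>120)
a,t=cams.get_image("wrist");cv2.imwrite("pics/w7.png",a[:,:,::-1])
cv2.imwrite("pics/c7.png",np.hstack([cv2.resize(a[150:400,180:480],(480,400)),cv2.resize(q[150:246,315:387],(300,400))])[:,:,::-1])
E
```

```text
15.7 pos [ 0.5725 -0.2378  0.0848] yaw 18.3 Ftool [0.7 0.1 0.1] Mz [-0.01 -0.02 -0.02] w 0.0387 z [ 0.0016 -0.001  -1.    ] q6 -51.8
```

View pics/c7.png

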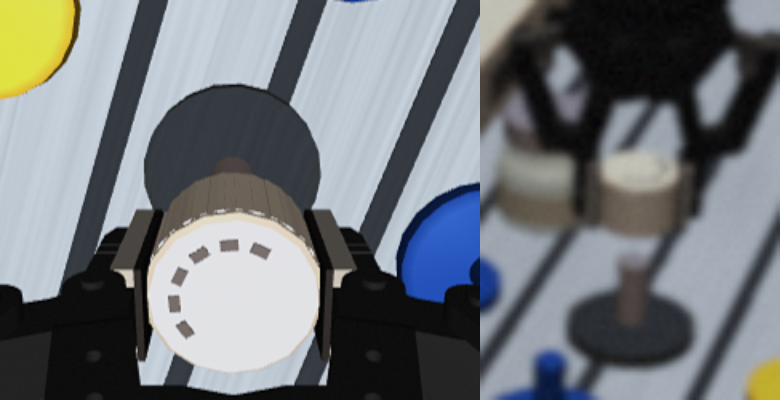

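The post and cap line up to within about 1–2 mm in both views, against a clearance of 3.5 mm. Lowering with force checks.

Request:
step_arm:
  steps:
    - {"xyz":[0.015,0,0.2],"turn":[0,0,0],"gripper":-1}
    - {"xyz":[0,0,0.2],"turn":[0,0,0],"gripper":-1}
    - {"xyz":[0,0,0.1],"turn":[0,0,0],"gripper":-1}
    - {"xyz":[0,0,0.05],"turn":[0,0,0],"gripper":-1}
    - {"xyz":[0,0,0.05],"turn":[0,0,0],"gripper":-1}
    - {"xyz":[0,0,0.05],"turn":[0,0,0],"gripper":-1}
    - {"xyz":[0,0,0],"turn":[0,0,0],"gripper":-1}

```text
time_s: 16.38
position: [0.5724, -0.238, 0.057]
tool_rot: [[0.95, 0.314, -0.0], [0.314, -0.95, 0.0], [-0.0, -0.0, -1.0]]
ft_force: [0.0, 0.2, -0.2]
grip_width: 0.0384
```

```bash
python3 st.py
```

```text
16.3833 pos [ 0.5724 -0.238   0.057 ] yaw 18.3 Ftool [ 0.1 -0.2  0.2] Mz [ 0.02  0.01 -0.  ] w 0.0384 z [-4.e-04  3.e-04 -1.e+00] q6 -51.8
```

Request:
step_arm:
  steps:
    - {"xyz":[0,0,0.03],"turn":[0,0,0],"gripper":-1}
    - {"xyz":[0,0,0.03],"turn":[0,0,0],"gripper":-1}
    - {"xyz":[0,0,0.03],"turn":[0,0,0],"gripper":-1}
    - {"xyz":[0,0,0.03],"turn":[0,0,0],"gripper":-1}
    - {"xyz":[0,0,0.03],"turn":[0,0,0],"gripper":-1}
    - {"xyz":[0,0,0.03],"turn":[0,0,0],"gripper":-1}
    - {"xyz":[0,0,0.03],"turn":[0,0,0],"gripper":-1}
    - {"xyz":[0,0,0.03],"turn":[0,0,0],"gripper":-1}
    - {"xyz":[0,0,0],"turn":[0,0,0],"gripper":-1}

```text
time_s: 17.13
position: [0.5724, -0.238, 0.0475]
tool_rot: [[0.95, 0.314, -0.0], [0.314, -0.95, 0.0], [-0.0, -0.0, -1.0]]
ft_force: [-0.1, 0.7, 0.1]
grip_width: 0.0382
```

```bash
python3 st.py
```

```text
17.1333 pos [ 0.5724 -0.238   0.0475] yaw 18.3 Ftool [ 0.2 -0.7 -0.1] Mz [-0.03 -0.01 -0.06] w 0.0382 z [-3.e-04  3.e-04 -1.e+00] q6 -51.8
```

Request:
step_arm:
  steps:
    - {"xyz":[0,0,0.02],"turn":[0,0,0],"gripper":-1}
    - {"xyz":[0,0,0.02],"turn":[0,0,0],"gripper":-1}
    - {"xyz":[0,0,0],"turn":[0,0,0],"gripper":-1}

```text
time_s: 17.38
position: [0.5725, -0.238, 0.0463]
tool_rot: [[0.95, 0.314, 0.0], [0.314, -0.95, -0.0], [0.0, 0.0, -1.0]]
ft_force: [-0.0, -1.2, 0.3]
grip_width: 0.0387
```

```bash
python3 st.py
```

```text
17.3833 pos [ 0.5725 -0.238   0.0463] yaw 18.3 Ftool [-0.4  1.1 -0.3] Mz [0.02 0.01 0.04] w 0.0387 z [ 3.e-04 -1.e-04 -1.e+00] q6 -51.8
```

Request:
step_arm:
  steps:
    - {"xyz":[0,0,0.015],"turn":[0,0,0],"gripper":-1}
    - {"xyz":[0,0,0.015],"turn":[0,0,0],"gripper":-1}
    - {"xyz":[0,0,0.015],"turn":[0,0,0],"gripper":-1}
    - {"xyz":[0,0,0],"turn":[0,0,0],"gripper":-1}
    - {"xyz":[0,0,0],"turn":[0,0,0],"gripper":-1}

```text
time_s: 17.8
position: [0.5726, -0.2381, 0.045]
tool_rot: [[0.95, 0.314, 0.001], [0.314, -0.95, -0.0], [0.0, 0.001, -1.0]]
ft_force: [-2.5, 1.4, 6.9]
grip_width: 0.0388
```

```bash
python3 st.py
```

```text
17.8 pos [ 0.5726 -0.2381  0.045 ] yaw 18.3 Ftool [-1.9 -2.1 -6.9] Mz [ 0.2   0.34 -0.04] w 0.0388 z [ 5.e-04 -4.e-04 -1.e+00] q6 -51.8
```

The ceiling has met the post at the expected height. I'll ease off, then open gently.

Request:
step_arm:
  steps:
    - {"xyz":[0,0,-0.015],"turn":[0,0,0],"gripper":-1}
    - {"xyz":[0,0,0],"turn":[0,0,0],"gripper":-1}
    - {"xyz":[0,0,0],"turn":[0,0,0],"gripper":0.0}
    - {"xyz":[0,0,0],"turn":[0,0,0],"gripper":0.15}
    - {"xyz":[0,0,0],"turn":[0,0,0],"gripper":0.3}
    - {"xyz":[0,0,0],"turn":[0,0,0],"gripper":0.4}
    - {"xyz":[0,0,0],"turn":[0,0,0],"gripper":0.4}
    - {"xyz":[0,0,0],"turn":[0,0,0],"gripper":0.4}
    - {"xyz":[0,0,0],"turn":[0,0,0],"gripper":0.4}
  squeeze: 20

```text
time_s: 18.55
position: [0.5725, -0.238, 0.0449]
tool_rot: [[0.95, 0.314, -0.0], [0.314, -0.95, 0.0], [-0.0, -0.0, -1.0]]
ft_force: [0.6, -0.6, 0.5]
grip_width: 0.0595
```

```bash
python3 st.py
```

```text
18.55 pos [ 0.5725 -0.238   0.0449] yaw 18.3 Ftool [ 0.4  0.7 -0.5] Mz [0.04 0.01 0.01] w 0.0595 z [-0.e+00  1.e-04 -1.e+00] q6 -51.8
```

Now straight up, 0.16 m.

Request:
step_arm:
  steps:
    - {"xyz":[0,0,-0.2],"turn":[0,0,0],"gripper":0.4}
    - {"xyz":[0,0,-0.3],"turn":[0,0,0],"gripper":0.4}
    - {"xyz":[0,0,-0.5],"turn":[0,0,0],"gripper":0.4}
    - {"xyz":[0,0,-0.6],"turn":[0,0,0],"gripper":0.4}
    - {"xyz":[0,0,-0.6],"turn":[0,0,0],"gripper":0.4}
    - {"xyz":[0,0,-0.6],"turn":[0,0,0],"gripper":0.4}
    - {"xyz":[0,0,-0.6],"turn":[0,0,0],"gripper":0.4}
    - {"xyz":[0,0,-0.6],"turn":[0,0,0],"gripper":0.4}
    - {"xyz":[0,0,0],"turn":[0,0,0],"gripper":0.4}
    - {"xyz":[0,0,0],"turn":[0,0,0],"gripper":0.4}

```text
time_s: 19.38
position: [0.5727, -0.2381, 0.2066]
tool_rot: [[0.95, 0.314, 0.003], [0.314, -0.95, -0.002], [0.002, 0.003, -1.0]]
ft_force: [0.2, -0.5, -1.0]
grip_width: 0.0598
```

```bash
python3 st.py
python3 - <<'E'
from h import *
q,d=cams.get_image("side")
a,t=cams.get_image("wrist");I=cams.camera_info("wrist");W=cloud(I,t)
m=(t>0)&(np.hypot(W[...,0]-.572,W[...,1]+.238)<.015)&(a.min(-1)>150);print("top z",np.percentile(W[m][:,2],[5,50,95]))
cv2.imwrite("pics/c8.png",np.hstack([cv2.resize(a[80:380,170:470],(400,400)),cv2.resize(q[150:450,200:500],(400,400))])[:,:,::-1])
E
```

```text
19.3833 pos [ 0.5727 -0.2381  0.2066] yaw 18.3 Ftool [0.1 0.5 1. ] Mz [-0.02 -0.05  0.  ] w 0.0598 z [ 0.0026 -0.0018 -1.    ] q6 -51.8
top z [0.05837394 0.05947251 0.06059567]
```

View pics/c8.png

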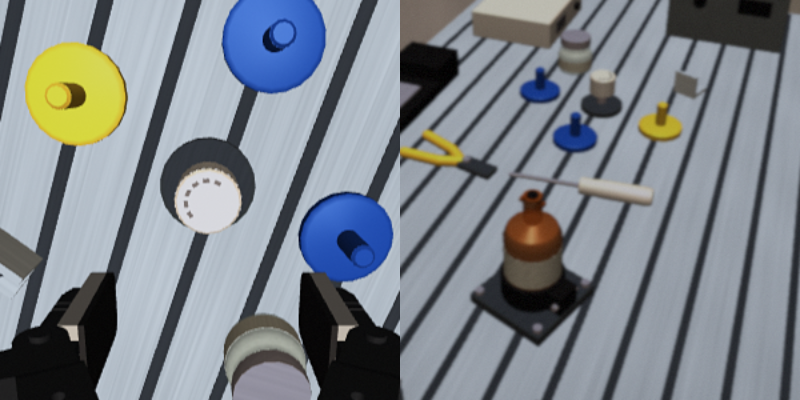

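The cap sits on the dark stand's post (left crop about (208,200)) with its top at z = 0.0595 m against 0.060 expected, so it is fully home. The bottle is open and the gripper is clear.

```bash
python3 -c "
from rig import order;print(order.close_job())"
```

```text
the job is handed in; nothing more can be done
None
```

The bottle is open, the cap is on the dark stand's post, and I've handed the job in (no verdict is reported). It took about 19.5 s of the 64 s allowed.

- **Opening:** I gripped the cap and pushed it down with about 17–20 N. The highest reading was 20.9 N, against the 25 N limit. I turned it about 86° anticlockwise, and the marks on the cap showed no slip in the jaws. Lifting eased the push force steadily, never pulling more than about 1.3 N, until only the cap's weight was left.
- **Placing:** I lowered the cap over the post until its ceiling touched, at a tool height of about 45.5 mm and about 7 N, then let go and backed straight up.
- **Last checks:** The cap's top measured 59.5 mm above the bench, where 60 mm is expected when fully home. In the last pictures the bottle is open in its clamp, the look-alike stands and tools in view had not moved, and the gripper was well clear.
- **Disagreements:** The top and wrist cameras differed by about 3 mm in absolute position. I used the offset from cap to post, which agreed to about 2 mm, and centred the grip by feel. At first lift-off there was up to 5 N of sideways force with a slight tilt (about 0.4°), which went away once the cap was free.

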